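# Reset the stop collar of the syringe pump

### The job

Set the stop collar of the syringe pump against the pusher block where the block now stands: loosen the red thumbscrew until the collar runs free, slide the collar along the guide rod against the sprung rubber buffer of the pusher block until the buffer is pressed about half-way in (well short of its end, and without shoving the block), and, holding it there, turn the thumbscrew home again. Then let go; the collar must stay locked on the rod and keep the buffer pressed. Leave the other things on the desk where they stand.

Things in the scene. Friction and masses are not known exactly. Their poses are not given: they have to be found in the camera images.
- syringe_pump: bench syringe pump, cream, 100 x 270 mm, fixed. Origin: centre of its underside. Its y axis runs along the guide rods from the end bearing block (-y) to the keypad housing (+y), -x is its front. Nothing on it but the thumbscrew is higher than 88 mm above the desk.
- guide_rod: front guide rod of the pump, steel, 12 mm thick, parallel to the pump's y axis, with a flat on top that is grooved crosswise every 2.5 mm. Origin on the rod's axis, 60 mm above the desk, at the middle of the pump's length.
- stop_collar: dark steel stop collar on that rod, 34 mm diameter, 14 mm wide along the rod; it cannot turn. Origin: on the rod's axis, mid-width; axes as the pump's. With the screw loose it slides with 1 to 2 N. It is easily moved by its thumbscrew. As the screw is tightened its toothed foot finds the nearest groove and may shift the collar up to 1.3 mm along the rod.
- thumbscrew: red wing thumbscrew, upright on the collar. Origin: centre of the wing, 55 mm above the rod's axis; wing 30 mm long (its x axis), 9 mm thick (its y axis), 24 mm high; hub 17 mm wide from 5 to 19 mm below the origin. Anticlockwise from above loosens; it turns stiffly, 0.12 N m. Tight at the start, it is clear of the grooves after 0.8 to 1.05 rad; unscrew 2.5 rad at most.
- screw_foot: toothed foot of the thumbscrew, hidden in the collar; it rises and sinks by 1 mm per rad of the screw and does not turn (origin as the thumbscrew's, axes as the pump's). It presses in a groove with 15 to 30 N when tight. At 0.1 to 0.35 rad tighter than at the start the screw comes up against a firm stop and the torque rises: home.
- pusher: cream pusher block with a blue stripe, 90 x 22 x 40 mm, top 81 mm above the desk, on the collar's -y side. Origin: on the rod's axis, in its +y face, which looks at the collar. From that face, in front of the rod, stands a buffer bolt with a black rubber nose, 8 mm wide, 10 to 34 mm out (not measured). The nose springs in by 5 mm, 2.5 N per mm from zero. The block yields above 20 N.
- beaker_mid (a point): small clear glass beaker, 57 mm wide, 66 mm high, bystander; this point half-way up
- white_bottle_mid (a point): small white plastic bottle, 28 mm wide, 44 mm high, bystander; this point half-way up
- amber_vial_mid (a point): amber vial with a white cap, 22 mm wide, 55 mm high, bystander; this point half-way up
- petri_dish_mid (a point): clear petri dish with lid, 55 mm wide, 14 mm high, bystander; this point half-way up

How it is judged:
On the way, in this order (a step that is already met when the one before it is completed fails the run):
1. the thumbscrew is loosened: its foot no longer presses on the rod, while the collar is still within 4 mm of where it stood (contact force between screw_foot and guide_rod below 0.5 N and distance of stop_collar from where it was at the start of the episode below 0.004 m), for 0.1 s.
2. the loose collar has been slid against the buffer and presses on it with at least 3 N (contact force between stop_collar and pusher above 3 N and contact force between screw_foot and guide_rod below 10 N), for 0.2 s.
3. the thumbscrew is tight again (over 12 N on the rod) with the collar still pressing on the buffer (over 1.5 N) (contact force between screw_foot and guide_rod above 12 N and contact force between stop_collar and pusher above 1.5 N), for 0.2 s.
At the end, for the whole second after the job is handed in: the thumbscrew's foot presses on the rod with more than 12 N, the collar is at rest and presses on the buffer with more than 1.5 N, and the pusher block is within 2.5 mm of where it stood (all of step 3 and distance of pusher from where it was at the start of the episode below 0.0025 m and linear speed of stop_collar below 0.003 m/s); the robot touches nothing.
It fails at once if the buffer is squashed nearly to its end: the collar is pressed on the pusher block with more than 10.5 N (contact force between stop_collar and pusher above 10.5 N).
It fails at once if the pusher block is shoved by more than 2.5 mm (distance of pusher from where it was at the start of the episode above 0.0025 m).
It fails at once if the beaker, the white bottle, the amber vial or the petri dish is moved by more than 15 mm (distance of any of beaker_mid, white_bottle_mid, amber_vial_mid, petri_dish_mid from where it was at the start of the episode above 0.015 m).
It also fails if it takes over 51 s, if anything falls off the work surface, if the arm or the gripper's body presses on something with over 40 N, if the wrist force passes 120 N, or if a joint passes its speed limit or range.

### The arm

A 6-joint arm with a two-finger parallel gripper is mounted at the origin on a cart in front of the work surface, level with it; the furniture and walls round the work are solid. World frame = base frame: x ahead of the robot, y to its left, z up, the work surface at z = 0. Lengths are in m, angles in rad, forces in N, time in s.
With the tool pointing down it reaches from about 0.3 to 0.75 m from the base axis. Payload 8.5 kg.
Tool frame: the origin (TCP) lies midway between the tips of the shut fingers; the grasp point (between the pads) lies arm.grip_point_offset behind it (arm.grip_point_offset is the distance from the TCP to the grasp point, in m); z points along the fingers, x is the direction in which the jaws open and shut, and the axes are right-handed (so a half turn about z gives the same grasp; the last joint's range is limited). The gripper opens to 88 mm and grips with 3 to 60 N. Pads are 18 mm wide; open, the fingers measure 123 mm over their backs; the gripper's body (75 mm by 187 mm) begins 45 mm behind the grasp point.
Start: joints at [-1.338, 0.381, 1.297, -0, 1.464, -0.215], TCP at [0.238, -0.496, 0.239] pointing down, gripper open.
Joint ranges: [-3.11, 3.11], [-0.89, 2.33], [0.22, 2.48], [-1.42, 4.56], [0.17, 2.85], [-2.88, 2.88]. Speed limits (rad/s): [2.39, 2.39, 3.14, 3.14, 3.14, 3.14].

### API

Orientations are given as a 3x3 rotation matrix whose columns are the frame's x, y, z axes.
In Python, from rig import arm, telemetry, optics, workorder gives the robot as it stands. The module is installed in compiled form; this text tells all that it offers. Calls block until the motion is done:
- arm.move_pose(position, orientation): joint-space move of the TCP to a pose.
- arm.move_straight(position, rot=None, v=0.15, f_stop=None): straight line of the TCP; rot=None keeps the orientation; v is the mean speed in m/s. With f_stop (N) it stops when the force on the tool has changed by that much, and returns True; else False.
- arm.goto_joints(angles): joint-space move.
- arm.grip(opening): finger opening in m; the grip force is fixed at half the most; returns when the fingers have stopped.
- arm.sleep(seconds).
- arm.ik(position, orientation): joint angles nearest the present ones, or None.
- telemetry.get_state(): the state.
- optics.capture(name): name is "side" or "top" or "wrist"; returns the picture (400x640x3 uint8, red, green, blue); there is no depth.
- optics.camera_info(name): a dict with "intrinsics" (3x3 intrinsics, pixels), "rvec" (rotation vector, rad) and "tvec" (3), from world to camera coordinates, as OpenCV has them. Camera axes: x right, y down, z forward; pixel columns grow to the right and rows downward; lengths in m; the calibration is good to about 2 mm. The wrist camera is an equidistant fisheye: a pixel r from the principal point sees the ray r / f radians off the axis. A picture is of the moment at which its call begins: read the wrist's pose just before it. camera_info takes no time and is no camera call; for the wrist camera it gives the pose at the moment of the call.
A pose or a line that the arm cannot do raises arm.MotionError and nothing moves.
- workorder.finish_job(): hands the job in, once; it reports no verdict.
The state is a dict: "t": time; "q": joint angles; "qvel": joint speeds; "tau": joint torques, N m; "eef_pos": TCP position; "orientation": TCP orientation; "force": force on the tool from outside, world axes, zero at the start; "wrist_torque": the same for the moment, N m; "opening": finger opening in m.
Only numpy, scipy, OpenCV 4.12 (cv2) and the standard library are available. Lean on these libraries where they do the work, as an engineer would, in place of code of your own. Each camera call takes 0.05 s, during which the arm holds its last target.

## Working session

There is one attempt and no reset: what is moved stays moved. The work goes in short steps, each a Python script; the robot and the scene stay as the last script left them, time stands still between calls to the robot, and variables do not carry over. Pictures are saved under pics/ and viewed, and the job is handed in when it is done.

```bash
mkdir -p pics
cat > h.py <<'E'
import numpy as np, cv2
from rig import arm, telemetry, optics, workorder
def snap(name,fn):
    im=optics.capture(name); cv2.imwrite('pics/'+fn,im[:,:,::-1]); return im
def P(name):
    c=optics.camera_info(name); R=cv2.Rodrigues(np.array(c['rvec'],float))[0]; return np.array(c['intrinsics']),R,np.array(c['tvec'],float).ravel()
def ray(c,uv,fish=False):
    K,R,t=c
    x=(uv[0]-K[0,2])/K[0,0]; y=(uv[1]-K[1,2])/K[1,1]
    if fish:
        r=np.hypot(x,y); d=np.array([np.sin(r)*x/r,np.sin(r)*y/r,np.cos(r)]) if r>1e-9 else np.array([0,0,1.])
    else: d=np.array([x,y,1.]); d/=np.linalg.norm(d)
    return -R.T@t, R.T@d
def atz(c,uv,z,fish=False):
    o,d=ray(c,uv,fish); return o+d*(z-o[2])/d[2]
def proj(c,X,fish=False):
    K,R,t=c; p=R@np.asarray(X)+t
    if fish:
        th=np.arctan2(np.hypot(p[0],p[1]),p[2]); n=np.hypot(p[0],p[1]); x,y=th*p[0]/n,th*p[1]/n
    else: x,y=p[0]/p[2],p[1]/p[2]
    return np.array([K[0,0]*x+K[0,2],K[1,1]*y+K[1,2]])
def tri(rays):
    A=0;b=0
    for o,d in rays:
        M=np.eye(3)-np.outer(d,d); A=A+M; b=b+M@o
    return np.linalg.solve(A,b)
E
python3 - <<'E'
from h import *
for n in('side','top','wrist'):
    c=optics.camera_info(n); print(n,c)
    im=snap(n,n+'0.png')
print(telemetry.get_state(), arm.grip_point_offset)
E
```

```text
side {'intrinsics': array([[364.71043478,   0.        , 312.83653708],
       [  0.        , 364.71043478, 198.77062926],
       [  0.        ,   0.        ,   1.        ]]), 'rvec': array([ 2.00420204,  0.05630406, -0.03662819]), 'tvec': array([-0.55061037,  0.06986931,  1.13717961])}
top {'intrinsics': array([[375.37641707,   0.        , 318.2182355 ],
       [  0.        , 375.37641707, 200.0081392 ],
       [  0.        ,   0.        ,   1.        ]]), 'rvec': array([ 2.08942019, -2.13107916,  0.19198984]), 'tvec': array([-0.02706721,  0.57528378,  0.83873886])}
wrist {'intrinsics': array([[309.70691629,   0.        , 319.33636845],
       [  0.        , 309.70691629, 198.20793843],
       [  0.        ,   0.        ,   1.        ]]), 'rvec': array([-2.43506376,  1.53100981,  0.23582045]), 'tvec': array([-0.54874566, -0.04086857,  0.39019179])}
{'t': 0.15, 'q': array([-1.33828813e+00,  3.81056032e-01,  1.29801876e+00, -2.44813252e-06,
        1.46365054e+00, -2.15288069e-01]), 'qvel': array([-3.05257952e-04, -5.30439333e-04, -3.54009609e-03, -9.74021299e-05,
       -1.16821947e-03, -5.74932149e-04]), 'tau': array([ 1.32427434e-03, -4.38084018e+01, -2.24616623e+01,  7.12841889e-02,
        3.42931109e-02, -9.52164010e-05]), 'eef_pos': array([ 0.23809094, -0.49555335,  0.23829458]), 'orientation': array([[ 4.32980226e-01, -9.01403381e-01, -2.63358465e-04],
       [-9.01402739e-01, -4.32980239e-01,  1.10163593e-03],
       [-1.10704736e-03, -2.39594531e-04, -9.99999359e-01]]), 'force': array([0.28263921, 0.37149411, 0.17696313]), 'wrist_torque': array([-0.01929084,  0.02373074,  0.03681083]), 'opening': 0.08848337664142254} 0.0187
```

View pics/side0.png

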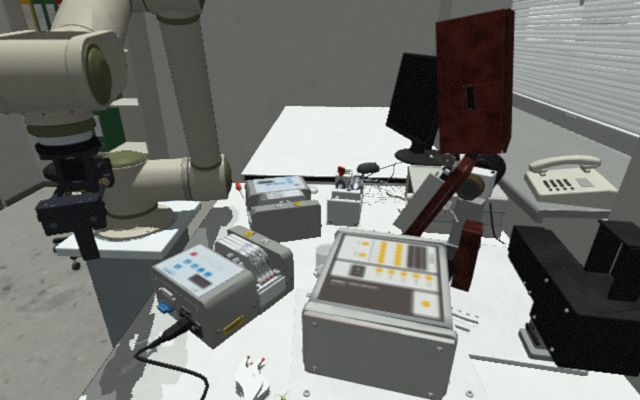

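View pics/top0.png

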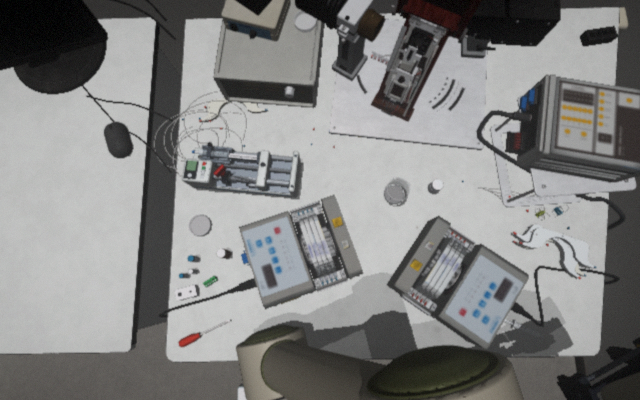

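View pics/wrist0.png

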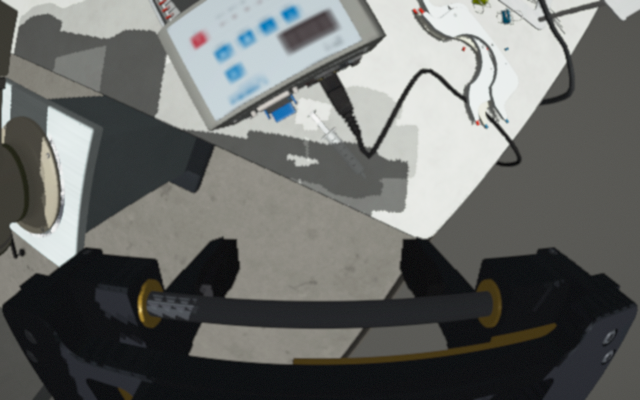

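Run:
```python
from h import *
im=cv2.imread('pics/top0.png')[135:205,175:310]; cv2.imwrite('pics/topc.png',cv2.resize(im,None,fx=5.9,fy=5.9,interpolation=cv2.INTER_CUBIC))
c=P('top')
for uv in [(218,170),(188,185),(301,192),(297,153),(200,225),(223,254),(397,192),(436,186)]: print(uv,atz(c,uv,0.06), atz(c,uv,0.115))
im=cv2.imread('pics/side0.png')[155:235,300:400]; cv2.imwrite('pics/sidec.png',cv2.resize(im,None,fx=7,fy=7,interpolation=cv2.INTER_CUBIC))
```

```text
(218, 170) [0.65348104 0.20342557 0.06      ] [0.63746733 0.18742437 0.115     ]
(188, 185) [0.61763835 0.27481303 0.06      ] [0.60387862 0.25432263 0.115     ]
(301, 192) [0.59436616 0.0023101  0.06      ] [ 0.5820699  -0.00104393  0.115     ]
(297, 153) [0.69204589 0.0112044  0.06      ] [0.67360703 0.00729105 0.115     ]
(200, 225) [0.51988174 0.24143287 0.06      ] [0.51226944 0.22304158 0.115     ]
(223, 254) [0.45099127 0.18476941 0.06      ] [0.44771115 0.16994141 0.115     ]
(397, 192) [ 0.58935108 -0.22610182  0.06      ] [ 0.57737019 -0.21509214  0.115     ]
(436, 186) [ 0.60193338 -0.31944137  0.06      ] [ 0.58916125 -0.30256202  0.115     ]
```

View pics/topc.png

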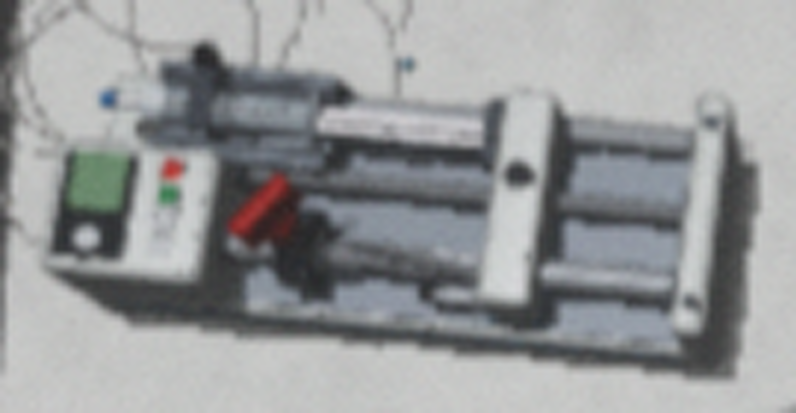

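View pics/sidec.png

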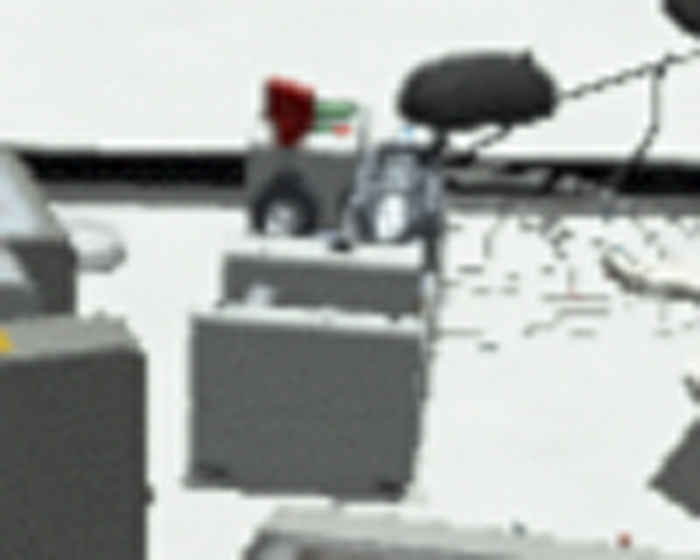

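Run:
```python
from h import *
K,R,t=P('wrist'); s=telemetry.get_state(); T=np.array(s['orientation'])
print('cam in tool',T.T@(-R.T@t-s['eef_pos']),'\n axes',T.T@R.T)
c=P('top')
for uv in [(216,97),(318,107),(320,40)]: print(uv,atz(c,uv,0.0),atz(c,uv,0.15))
def Rz(yaw): # tool x at yaw, z down
    x=np.array([np.cos(yaw),np.sin(yaw),0]); z=np.array([0,0,-1.]); return np.column_stack([x,np.cross(z,x),z])
for yaw in np.arange(-180,180,30):
    for p in [(0.637,0.187,0.111),(0.637,0.187,0.2),(0.63,0.13,.111)]:
        q=arm.ik(np.array(p),Rz(np.radians(yaw))); print(yaw,p,None if q is None else np.round(q,2))
```

```text
cam in tool [-0.00060951 -0.07759215 -0.14551619] 
 axes [[ 9.99999952e-01  2.63130663e-04 -1.63608808e-04]
 [-2.02211070e-04  9.54300001e-01  2.98850241e-01]
 [ 2.34768548e-04 -2.98850194e-01  9.54300009e-01]]
(216, 97) [0.87564289 0.23338817 0.        ] [0.79911712 0.18774128 0.15      ]
(318, 107) [ 0.83938601 -0.04157246  0.        ] [ 0.76867927 -0.04308965  0.15      ]
(320, 40) [ 1.03875202 -0.05068483  0.        ] [ 0.93604811 -0.05073953  0.15      ]
-180 (0.637, 0.187, 0.111) None
-180 (0.637, 0.187, 0.2) None
-180 (0.63, 0.13, 0.111) None
-150 (0.637, 0.187, 0.111) [ 0.11  0.68  1.14 -0.    1.32  2.73]
-150 (0.637, 0.187, 0.2) [ 0.11  0.61  1.01 -0.    1.52  2.73]
-150 (0.63, 0.13, 0.111) [ 0.02  0.65  1.21 -0.    1.29  2.64]
-120 (0.637, 0.187, 0.111) [ 0.11  0.68  1.14 -0.    1.32  2.2 ]
-120 (0.637, 0.187, 0.2) [ 0.11  0.61  1.01 -0.    1.52  2.2 ]
-120 (0.63, 0.13, 0.111) [ 0.02  0.65  1.21 -0.    1.29  2.11]
-90 (0.637, 0.187, 0.111) [ 0.11  0.68  1.14 -0.    1.32  1.68]
-90 (0.637, 0.187, 0.2) [ 0.11  0.61  1.01 -0.    1.52  1.68]
-90 (0.63, 0.13, 0.111) [ 0.02  0.65
[... 814 characters left out ...]
0.    1.32 -0.94]
60 (0.637, 0.187, 0.2) [ 0.11  0.61  1.01 -0.    1.52 -0.94]
60 (0.63, 0.13, 0.111) [ 0.02  0.65  1.21 -0.    1.29 -1.03]
90 (0.637, 0.187, 0.111) [ 0.11  0.68  1.14 -0.    1.32 -1.46]
90 (0.637, 0.187, 0.2) [ 0.11  0.61  1.01 -0.    1.52 -1.46]
90 (0.63, 0.13, 0.111) [ 0.02  0.65  1.21 -0.    1.29 -1.55]
120 (0.637, 0.187, 0.111) [ 0.11  0.68  1.14 -0.    1.32 -1.99]
120 (0.637, 0.187, 0.2) [ 0.11  0.61  1.01 -0.    1.52 -1.99]
120 (0.63, 0.13, 0.111) [ 0.02  0.65  1.21 -0.    1.29 -2.07]
150 (0.637, 0.187, 0.111) [ 0.11  0.68  1.14 -0.    1.32 -2.51]
150 (0.637, 0.187, 0.2) [ 0.11  0.61  1.01 -0.    1.52 -2.51]
150 (0.63, 0.13, 0.111) [ 0.02  0.65  1.21 -0.    1.29 -2.6 ]
```

```bash
cat >> h.py <<'E'
def Rz(yaw):
    x=np.array([np.cos(yaw),np.sin(yaw),0]); z=np.array([0,0,-1.]); return np.column_stack([x,np.cross(z,x),z])
E
python3 - <<'E'
from h import *
arm.move_pose(np.array([0.62,0.18,0.25]),Rz(np.radians(48)))
c=P('wrist'); np.savez('w1.npz',K=c[0],R=c[1],t=c[2]); im=snap('wrist','w1.png')
s=telemetry.get_state();print(s['t'],s['eef_pos'])
print(proj(c,(0.637,0.187,0.115),True))
E
```

```text
2.9417 [0.62020635 0.17920635 0.24999818]
[336.89046886 195.53004535]
```

View pics/w1.png

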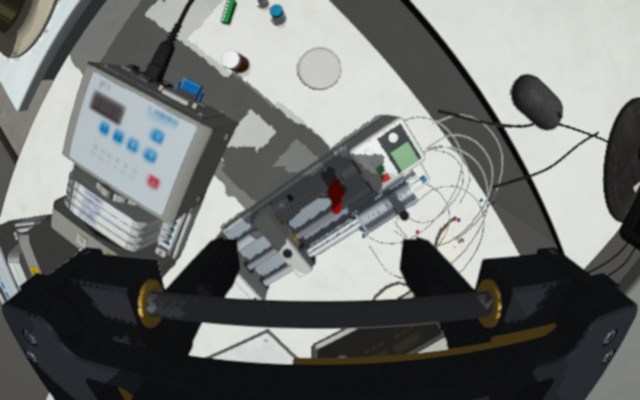

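Run:
```python
import cv2
im=cv2.imread('pics/w1.png')[100:310,215:435]; cv2.imwrite('pics/w1c.png',cv2.resize(im,None,fx=2.8,fy=2.8,interpolation=cv2.INTER_CUBIC))
im=cv2.imread('pics/w1.png')[165:230,300:375]; cv2.imwrite('pics/w1d.png',cv2.resize(im,None,fx=8,fy=8,interpolation=cv2.INTER_CUBIC))
```

```text
(no output)
```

View pics/w1c.png

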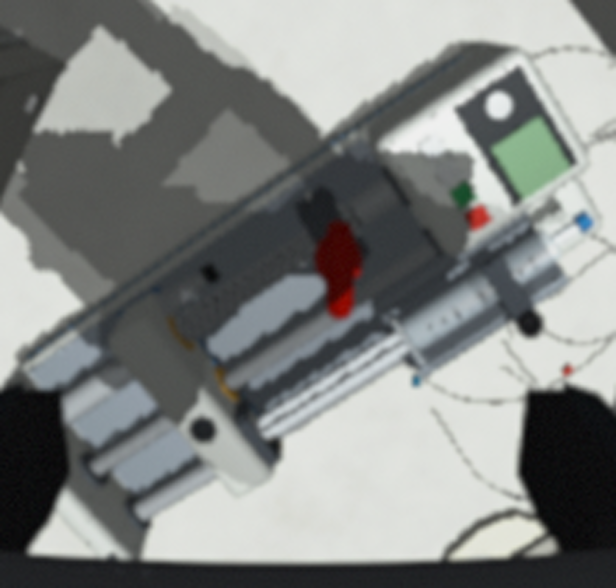

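View pics/w1d.png

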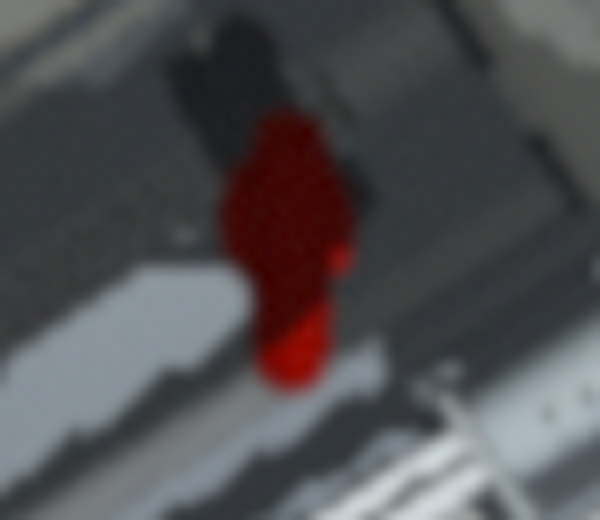

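Run:
```python
from h import *
d=np.load('w1.npz'); c=(d['K'],d['R'],d['t'])
f=lambda u,v:(300+(u+.5)/8-.5,165+(v+.5)/8-.5)
a=atz(c,f(292,390),.127,True); b=atz(c,f(287,108),.103,True); print(a,b,(a+b)/2,np.linalg.norm((a-b)[:2]),np.degrees(np.arctan2(*(a-b)[[1,0]])))
m=atz(c,f(288,205),.103,True);print('hub mid',m)
# top-view check
ct=P('top'); print(proj(ct,(a+b)/2))
# pump edges: front base edge & housing/pusher in w1c  (scale 2.8, off 215,100)
g=lambda u,v:(215+(u+.5)/2.8-.5,100+(v+.5)/2.8-.5)
# pusher top edge +y side
for n,uv,z in [('pusher +y top front',(165,297),.081),('pusher +y top rear',(272,462),.081),('pusher -y top front',(110,330),.081),('pusher -y top rear',(238,495),.081),('housing near corner',(382,140),.088),('housing rear',(470,252),.088),('house far',(515,55),.088)]: print(n,atz(c,g(*uv),z,True))
```

```text
[0.64625026 0.17705782 0.127     ] [0.62587862 0.19572605 0.103     ] [0.63606444 0.18639194 0.115     ] 0.027631623120201714 -42.50163655895189
hub mid [0.6351836  0.18772658 0.103     ]
[218.43096079 170.5851044 ]
pusher +y top front [0.60899416 0.1233325  0.081     ]
pusher +y top rear [0.68995746 0.10507583 0.081     ]
pusher -y top front [0.60401382 0.09719912 0.081     ]
pusher -y top rear [0.69233145 0.08329537 0.081     ]
housing near corner [0.61761177 0.22504446 0.088     ]
housing rear [0.67151649 0.2225651  0.088     ]
house far [0.62583767 0.28195782 0.088     ]
```

Run:
```python
from h import *
ct=P('top')
g=lambda u,v:(175+(u+.5)/5.9-.5,135+(v+.5)/5.9-.5)
d=np.load('w1.npz'); c=(d['K'],d['R'],d['t'])
w=lambda u,v:(215+(u+.5)/2.8-.5,100+(v+.5)/2.8-.5)
def ln(n,a,b): 
    v=b-a; print(n,a.round(4),b.round(4),'deg',np.degrees(np.arctan2(v[1],v[0])).round(1),'len',np.linalg.norm(v).round(4))
ln('front rod',atz(ct,g(665,284),.06),atz(ct,g(345,254),.06))
ln('mid rod',atz(ct,g(680,208),.06),atz(ct,g(320,183),.06))
ln('rear rod',atz(ct,g(690,140),.06),atz(ct,g(580,132),.06))
ln('base edge',atz(ct,g(690,355),.0),atz(ct,g(130,310),.0))
ln('pusher',atz(ct,g(505,300),.081),atz(ct,g(535,95),.081))
ln('endblock',atz(ct,g(690,330),.081),atz(ct,g(712,95),.081))
ln('W front edge base',atz(c,w(25,350),.04,True),atz(c,w(420,75),.04,True))
ln('W rod',atz(c,w(245,378),.06,True),atz(c,w(370,306),.06,True))
im=cv2.imread('pics/top0.png')[150:200,205:305]; cv2.imwrite('pics/topd.png',cv2.resize(im,None,fx=8,fy=8,interpolation=cv2.INTER_CUBIC))
```

```text
front rod [0.6179 0.035  0.06  ] [0.6335 0.1662 0.06  ] deg 83.2 len 0.1321
mid rod [0.6499 0.0288 0.06  ] [0.664  0.1774 0.06  ] deg 84.6 len 0.1492
rear rod [0.6788 0.0246 0.06  ] [0.6834 0.0701 0.06  ] deg 84.3 len 0.0457
base edge [0.6011 0.0302 0.    ] [0.6265 0.2746 0.    ] deg 84.1 len 0.2457
pusher [0.6075 0.0967 0.081 ] [0.6926 0.0855 0.081 ] deg -7.4 len 0.0858
endblock [0.5937 0.0231 0.081 ] [0.6909 0.0138 0.081 ] deg -5.5 len 0.0976
W front edge base [0.5895 0.0423 0.04  ] [0.6161 0.2537 0.04  ] deg 82.8 len 0.2131
W rod [0.6607 0.1158 0.06  ] [0.6715 0.1761 0.06  ] deg 79.8 len 0.0612
```

View pics/topd.png

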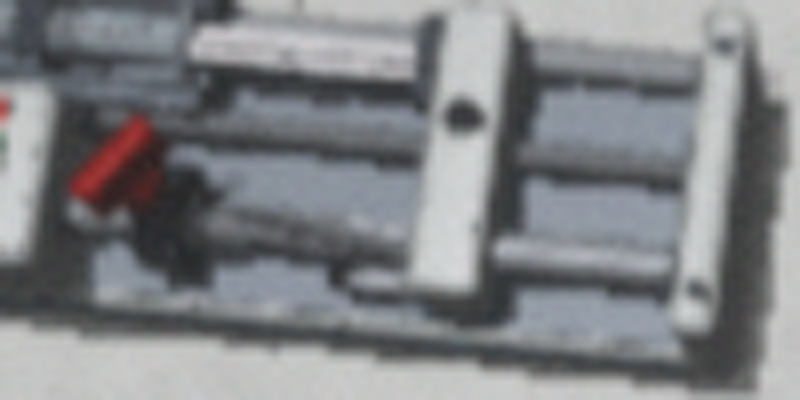

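Run:
```python
from h import *
ct=P('top'); print('nose tip',atz(ct,(205+350.5/8-.5,150+280.5/8-.5),.06))
arm.move_pose(np.array([0.636,0.1868,0.16]),Rz(np.radians(47.5)))
print(arm.move_straight(np.array([0.636,0.1868,0.112]),v=0.1,f_stop=8))
c=P('wrist'); np.savez('w2.npz',K=c[0],R=c[1],t=c[2]); im=snap('wrist','w2.png')
cv2.imwrite('pics/w2c.png',cv2.resize(im[150:310,220:420,::-1],None,fx=4,fy=3.7,interpolation=cv2.INTER_CUBIC))
s=telemetry.get_state();print(s['t'],s['eef_pos'],s['force'],s['wrist_torque'])
```

```text
nose tip [0.61546546 0.12892722 0.06      ]
False
4.0833 [0.63652956 0.18685073 0.11330516] [-0.14237417  1.03672206  0.27843571] [ 0.03015908 -0.07710978 -0.03360807]
```

View pics/w2c.png

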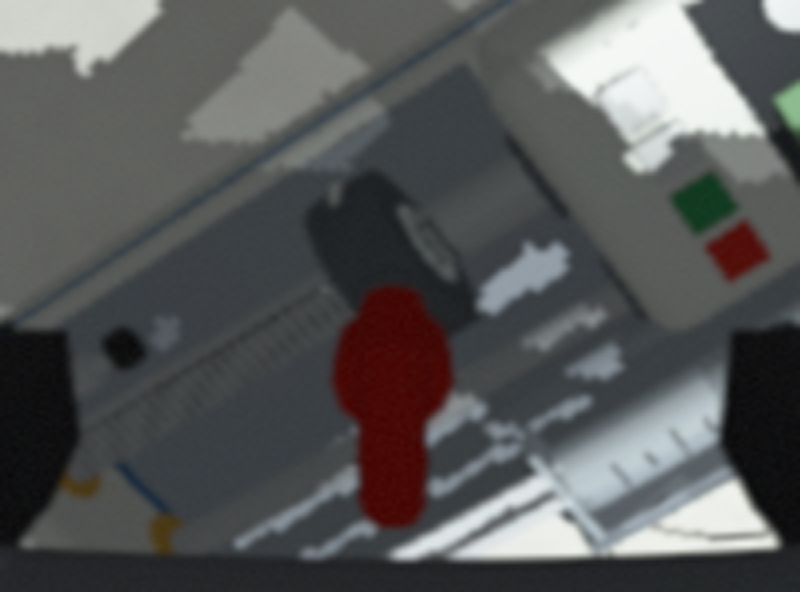

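Run:
```python
from h import *
d=np.load('w2.npz'); c=(d['K'],d['R'],d['t'])
f=lambda u,v:(220+(u+.5)/4-.5,150+(v+.5)/3.7-.5)
a=atz(c,f(393,527),.127,True); b=atz(c,f(393,287),.103,True); print(a,b,(a+b)/2,np.linalg.norm((a-b)[:2]),np.degrees(np.arctan2(*(a-b)[[1,0]])))
print('nose',atz(c,f(147,345),.060,True),atz(c,f(125,345),.064,True))
p=atz(c,f(105,418),.066,True);q=atz(c,f(335,290),.066,True);print('rod',p,q,np.degrees(np.arctan2(*(q-p)[[1,0]])))
p=atz(c,f(20,318),.035,True);q=atz(c,f(500,5),.035,True);print('edge',p,q,np.degrees(np.arctan2(*(q-p)[[1,0]])))
```

```text
[0.64598755 0.17752667 0.127     ] [0.62676223 0.19514226 0.103     ] [0.63637489 0.18633447 0.115     ] 0.026075307662598822 -42.49810446164539
nose [0.61938592 0.14165205 0.06      ] [0.61592133 0.14061512 0.064     ]
rod [0.6238537  0.12694328 0.066     ] [0.63203043 0.17689486 0.066     ] 80.70352401224044
edge [0.60230596 0.11386663 0.035     ] [0.6168475  0.23052848 0.035     ] 82.89490338441554
```

```bash
cat >> h.py <<'E'
def st(tag=''):
    s=telemetry.get_state(); T=np.array(s['orientation'])
    yaw=np.degrees(np.arctan2(T[1,0],T[0,0]))
    u=np.array([-np.cos(np.radians(84)),-np.sin(np.radians(84))]); n=np.array([-u[1],u[0]])
    F=s['force']; print(tag,'t %.2f'%s['t'],'p',np.round(s['eef_pos'],4),'yaw %.2f'%yaw,'Fu %.2f Fn %.2f Fz %.2f'%(F[:2]@u,F[:2]@n,F[2]),'T',np.round(s['wrist_torque'],3),'op %.4f'%s['opening'],flush=True)
    return s
E
python3 - <<'E'
from h import *
st()
arm.grip(0.0); st('grip')
p=np.array([0.6364,0.1866,0.1125])
for a in (0.25,0.5):
    arm.move_pose(p+[0,0,a*.001],Rz(np.radians(47.5)+a)); st(a)
E
```

```text
t 4.08 p [0.6365 0.1869 0.1133] yaw 47.50 Fu -1.02 Fn -0.25 Fz 0.28 T [ 0.03  -0.077 -0.034] op 0.0881
grip t 5.26 p [0.6358 0.1866 0.112 ] yaw 47.50 Fu 1.30 Fn -2.37 Fz 1.52 T [-0.237  0.202 -0.003] op 0.0087
0.25 t 5.61 p [0.6357 0.1864 0.1123] yaw 61.62 Fu 2.88 Fn -3.24 Fz -0.94 T [-0.333  0.524  0.107] op 0.0087
0.5 t 5.96 p [0.6357 0.1864 0.1125] yaw 75.97 Fu 2.76 Fn -4.44 Fz -1.83 T [-0.442  0.636  0.159] op 0.0083
```

Run:
```python
from h import *
p=np.array([0.6355,0.1862,0.1125])
for a in (0.8,1.1,1.3):
    arm.move_pose(p+[0,0,a*.001],Rz(np.radians(47.5)+a)); st(a)
arm.sleep(0.2); st()
im=snap('wrist','w3.png')
cv2.imwrite('pics/w3c.png',cv2.resize(im[150:310,220:420,::-1],None,fx=4,fy=3.7,interpolation=cv2.INTER_CUBIC))
```

```text
0.8 t 6.35 p [0.6354 0.1863 0.1128] yaw 93.00 Fu 0.97 Fn -0.62 Fz -5.52 T [-0.095  0.009  0.147] op 0.0091
1.1 t 6.74 p [0.6355 0.1862 0.1132] yaw 110.16 Fu 0.23 Fn -0.19 Fz -6.51 T [-0.035 -0.153  0.079] op 0.0085
1.3 t 7.05 p [0.6355 0.1862 0.1134] yaw 121.58 Fu 1.09 Fn 1.69 Fz -9.03 T [-0.074 -0.308  0.101] op 0.0090
 t 7.25 p [0.6355 0.1861 0.1134] yaw 121.80 Fu 1.43 Fn 2.44 Fz -10.66 T [-0.084 -0.434  0.066] op 0.0086
```

View pics/w3c.png

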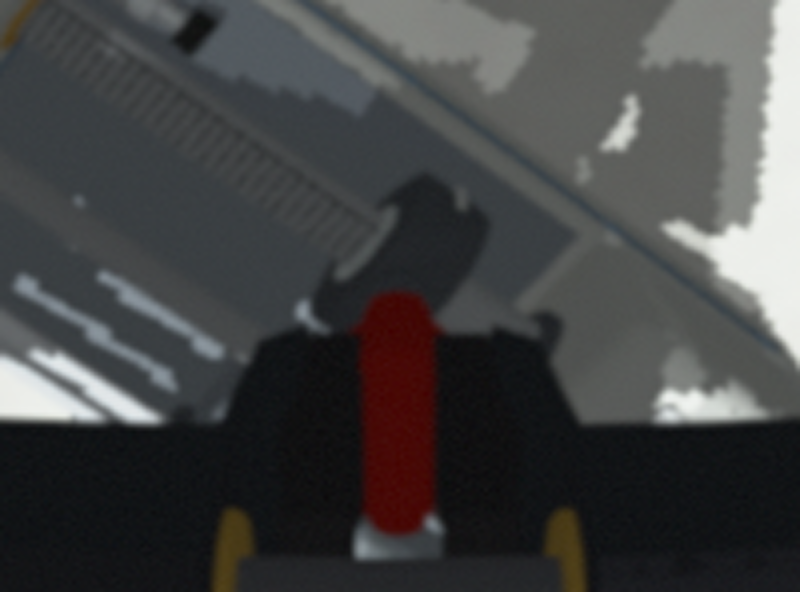

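Run:
```python
from h import *
c=P('wrist')
f=lambda u,v:(220+(u+.5)/4-.5,150+(v+.5)/3.7-.5)
u=np.array([-np.cos(np.radians(84)),-np.sin(np.radians(84)),0])
for n,uv,z in [('nose far-top',(213,12),.064),('nose near-top',(180,47),.064),('nose bottom right',(215,30),.06),('collar face front',(355,275),.06),('collar front edge',(392,205),.06),('collar front edge top',(440,180),.07)]:
    X=atz(c,f(*uv),z,True); print(n,X,'along',X@u)
p=atz(c,f(120,50),.064,True);q=atz(c,f(385,205),.064,True);print('rod edge',p,q,np.degrees(np.arctan2(*(q-p)[[1,0]])))
p=atz(c,f(310,5),.035,True);q=atz(c,f(785,350),.035,True);print('edge',p,q,np.degrees(np.arctan2(*(q-p)[[1,0]])))
arm.move_straight(np.array([0.6353,0.1862,0.1123]),v=0.05); arm.sleep(.2); s=st(); print(s['eef_pos']@u)
```

```text
nose far-top [0.61117786 0.13685433 0.064     ] along -0.19999011380327888
nose near-top [0.61933226 0.13531067 0.064     ] along -0.19930727294981576
nose bottom right [0.6146686  0.13857685 0.06      ] along -0.202068072311597
collar face front [0.64229237 0.18223246 0.06      ] along -0.24837200834400064
collar front edge [0.62712172 0.18038826 0.06      ] along -0.2449521408290886
collar front edge top [0.61628372 0.18276695 0.07      ] along -0.2461849219192661
rod edge [0.62493599 0.12701317 0.064     ] [0.62657246 0.17870374 0.064     ] 88.18667934618622
edge [0.60692189 0.15012788 0.035     ] [0.62078867 0.2721758  0.035     ] 83.51799436249051
 t 7.75 p [0.6357 0.1863 0.1132] yaw 121.97 Fu 1.49 Fn -0.31 Fz 2.65 T [-0.043 -0.099  0.039] op 0.0086
-0.2517204694335878
```

Run:
```python
from h import *
u=np.array([-np.cos(np.radians(84)),-np.sin(np.radians(84)),0])
p0=np.array([0.6353,0.1862,0.1123])
for d in (.01,.02,.03):
    r=arm.move_straight(p0+u*d,v=0.03,f_stop=5); s=st((d,r)); arm.sleep(.15); s=st((s['eef_pos'])@u)
    if r: break
im=snap('wrist','w4.png')
cv2.imwrite('pics/w4c.png',cv2.resize(im[150:310,220:420,::-1],None,fx=4,fy=3.7,interpolation=cv2.INTER_CUBIC))
```

```text
(0.01, False) t 8.23 p [0.6344 0.1758 0.1132] yaw 121.97 Fu 0.18 Fn -1.34 Fz 4.76 T [0.078 0.139 0.078] op 0.0088
-0.24113133232683062 t 8.38 p [0.6344 0.1758 0.1132] yaw 121.97 Fu 0.10 Fn -0.97 Fz 5.06 T [0.068 0.091 0.032] op 0.0089
(0.02, False) t 8.87 p [0.6333 0.1658 0.1132] yaw 121.96 Fu 0.92 Fn -1.90 Fz 6.24 T [0.044 0.192 0.012] op 0.0086
-0.23107129329660106 t 9.02 p [0.6333 0.1658 0.1132] yaw 121.97 Fu 0.70 Fn -1.27 Fz 6.32 T [0.043 0.168 0.016] op 0.0089
(0.03, False) t 9.50 p [0.6321 0.1559 0.1131] yaw 121.97 Fu 0.68 Fn -1.88 Fz 5.68 T [0.034 0.245 0.047] op 0.0085
-0.22110098497818667 t 9.65 p [0.6321 0.1559 0.1132] yaw 121.97 Fu 0.29 Fn -2.93 Fz 6.20 T [0.019 0.299 0.086] op 0.0087
```

View pics/w4c.png

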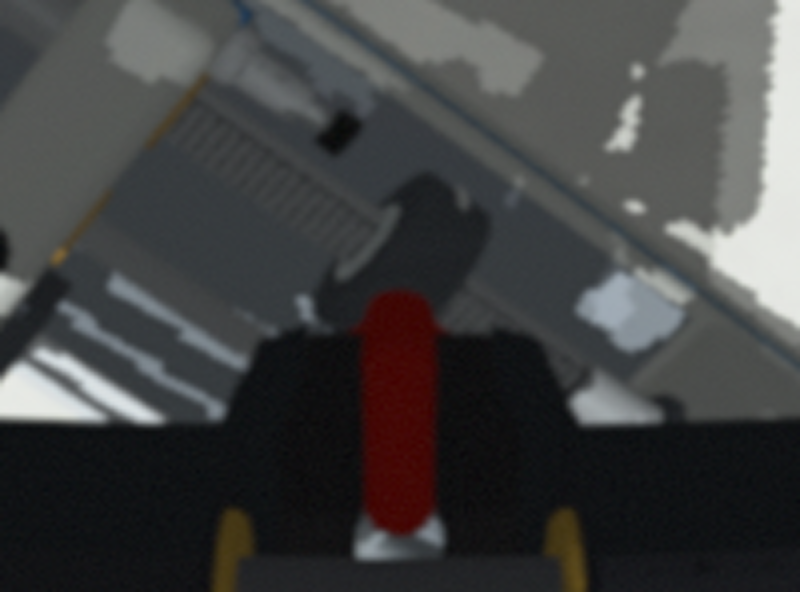

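```bash
cat >> h.py <<'E'
U=np.array([-np.cos(np.radians(84)),-np.sin(np.radians(84)),0])
def favg(n=10,dt=.02):
    F=[];
    for i in range(n): arm.sleep(dt); s=telemetry.get_state(); F.append(np.r_[s['force'],s['wrist_torque']])
    F=np.array(F); return F.mean(0),F.std(0),s
E
python3 - <<'E'
from h import *
c=P('wrist')
f=lambda u,v:(220+(u+.5)/4-.5,150+(v+.5)/3.7-.5)
for n,uv,z in [('nose tip',(350,140),.06),('nose tip c1',(362,125),.064),('nose c2',(340,155),.06),('collar',(387,205),.066),('collar2',(420,178),.06)]:
    X=atz(c,f(*uv),z,True); print(n,X,'along',X@U)
p0=np.array([0.6350,0.1862,0.1118])
m,sd,s=favg(6); print(m[:3]@U,sd,s['t'])
for d in (.036,.038,.039,.040,.041,.042,.043,.044,.045):
    r=arm.move_straight(p0+U*d,v=0.03,f_stop=6); m,sd,s=favg(6); print(d,r,'t %.2f'%s['t'],'along %.5f'%(s['eef_pos']@U),'Fu %.2f'%(m[:3]@U),'Fz %.1f'%m[2],'F',m[:3].round(2),'T',m[3:].round(3),flush=True)
    if r or m[:3]@U<-2.0: break
E
```

```text
nose tip [0.61693961 0.13760272 0.06      ] along -0.2013366670921097
nose tip c1 [0.61254307 0.13738689 0.064     ] along -0.20066245800354782
nose c2 [0.62022708 0.13764591 0.06      ] along -0.2017232589468506
collar [0.62240609 0.14831083 0.066     ] along -0.21255751752485433
collar2 [0.61682782 0.15131036 0.06      ] along -0.21495753118403138
0.5674022338973908 [0.4180552  0.40405386 0.4701601  0.01693014 0.03341655 0.02649223] 9.8
0.036 False t 10.25 along -0.21516 Fu 0.66 Fz 9.0 F [-2.15 -0.44  8.96] T [0.061 0.32  0.045]
0.038 False t 10.60 along -0.21330 Fu 0.37 Fz 9.0 F [-2.38 -0.12  9.01] T [0.18  0.31  0.041]
0.039 False t 10.95 along -0.21242 Fu -0.28 Fz 8.8 F [-2.54  0.55  8.76] T [0.248 0.314 0.044]
0.04 False t 11.30 along -0.21142 Fu -0.58 Fz 9.1 F [-2.74  0.87  9.08] T [0.276 0.32  0.052]
0.041 False t 11.65 along -0.21044 Fu -0.70 Fz 9.3 F [-2.44  0.96  9.31] T [0.281 0.299 0.048]
0.042 False t 12.00 along -0.20946 Fu -0.59 Fz 8.7 F [-2.15  0.82  8.7 ] T [0.245 0.323 0.053]
0.043 False t 12.35 along -0.20845 Fu -0.75 Fz 9.2 F [-2.75  1.04  9.17] T [0.271 0.334 0.035]
0.044 False t 12.70 along -0.20741 Fu -0.58 Fz 9.3 F [-2.66  0.86  9.26] T [0.298 0.377 0.044]
0.045 False t 13.05 along -0.20657 Fu -0.87 Fz 9.1 F [-2.62  1.15  9.11] T [0.363 0.333 0.067]
```

Run:
```python
from h import *
p0=np.array([0.6350,0.1862,0.1118])
for d in (.046,.047,.048,.0487,.0494,.050):
    r=arm.move_straight(p0+U*d,v=0.03,f_stop=5); m,sd,s=favg(6); print(d,r,'t %.2f'%s['t'],'along %.5f'%(s['eef_pos']@U),'Fu %.2f'%(m[:3]@U),'Fz %.1f'%m[2],'F',m[:3].round(2),'T',m[3:].round(3),flush=True)
    if r or m[:3]@U<-4.0: break
im=snap('wrist','w5.png')
cv2.imwrite('pics/w5c.png',cv2.resize(im[150:310,220:420,::-1],None,fx=4,fy=3.7,interpolation=cv2.INTER_CUBIC))
```

```text
0.046 False t 13.40 along -0.20581 Fu -2.59 Fz 9.0 F [-2.46  2.86  8.96] T [0.563 0.308 0.036]
0.047 False t 13.75 along -0.20512 Fu -3.74 Fz 9.2 F [-1.78  3.95  9.23] T [0.808 0.268 0.046]
0.048 False t 14.10 along -0.20442 Fu -4.88 Fz 8.7 F [-1.77  5.09  8.68] T [1.049 0.257 0.044]
```

View pics/w5c.png

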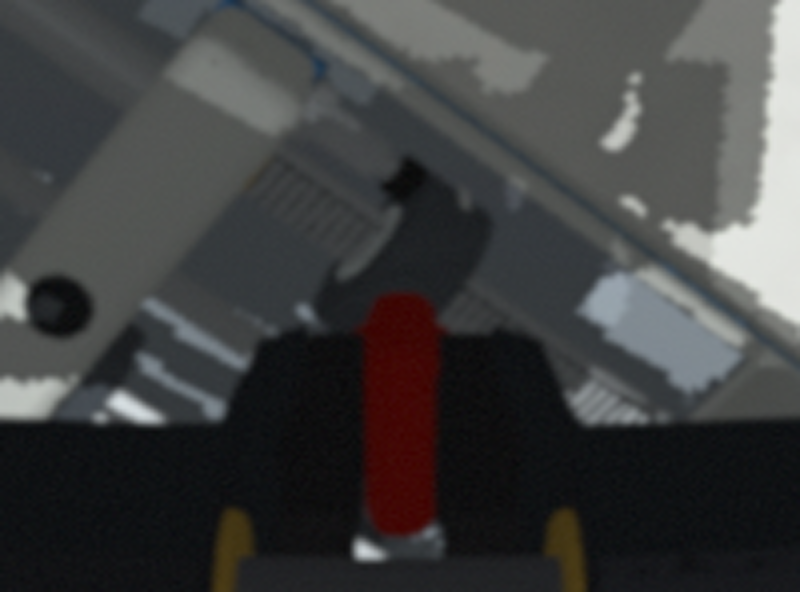

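```bash
cat >> h.py <<'E'
def rep(tag,n=6):
    m,sd,s=favg(n); T=s['orientation']; print(tag,'t %.2f'%s['t'],'along %.5f'%(s['eef_pos']@U),'z %.4f'%s['eef_pos'][2],'yaw %.1f'%np.degrees(np.arctan2(T[1,0],T[0,0])),'Fu %.2f'%(m[:3]@U),'F',m[:3].round(2),'T',m[3:].round(3),'op %.4f'%s['opening'],flush=True); return m
E
python3 - <<'E'
from h import *
p0=np.array([0.6348,0.1862,0.1123])
for d in (.0488,.0495,.050,.0505):
    arm.move_straight(p0+U*d,v=0.03,f_stop=5); m=rep(d)
    if m[:3]@U<-6.3: break
E
```

```text
0.0488 t 14.50 along -0.20382 z 0.1132 yaw 122.0 Fu -6.64 F [-0.24  6.71  5.76] T [ 1.221 -0.086  0.017] op 0.0091
```

Run:
```python
from h import *
p=np.array([0.6348,0.1862,0.1123])+U*.0488
for a in (1.1,0.9,0.75):
    arm.move_pose(p,Rz(np.radians(47.5)+a)); m=rep(a,4)
    if not -8.2<m[:3]@U<-3.5: break
```

```text
1.1 t 14.88 along -0.20398 z 0.1130 yaw 110.5 Fu -7.08 F [-0.39  7.16  4.89] T [ 1.364 -0.057 -0.104] op 0.0089
0.9 t 15.25 along -0.20412 z 0.1128 yaw 99.1 Fu -8.20 F [0.05 8.24 3.63] T [ 1.435 -0.093 -0.11 ] op 0.0088
```

Run:
```python
from h import *
p=np.array([0.6348,0.1862,0.1123])+U*.0481
arm.move_pose(p,Rz(np.radians(47.5)+.9)); m=rep('b',5)
for a in (.75,.6,.45):
    arm.move_pose(p,Rz(np.radians(47.5)+a)); m=rep(a,4)
    if not -9<m[:3]@U<-3.5: break
```

```text
b t 15.58 along -0.20451 z 0.1128 yaw 99.1 Fu -6.70 F [-0.08  6.74  4.21] T [ 1.193 -0.078 -0.138] op 0.0089
0.75 t 15.92 along -0.20462 z 0.1127 yaw 90.5 Fu -7.12 F [-0.1   7.17  3.12] T [ 1.301 -0.119 -0.103] op 0.0090
0.6 t 16.25 along -0.20480 z 0.1125 yaw 81.9 Fu -7.85 F [0.21 7.87 2.57] T [ 1.417 -0.173 -0.072] op 0.0091
0.45 t 16.58 along -0.20494 z 0.1124 yaw 73.3 Fu -8.91 F [0.46 8.91 1.36] T [ 1.571 -0.288 -0.082] op 0.0087
```

Run:
```python
from h import *
im=snap('wrist','w6.png')
p=np.array([0.6348,0.1862,0.1123])+U*.0473
arm.move_pose(p,Rz(np.radians(47.5)+.45)); m=rep('b',5)
p=np.array([0.6348,0.1862,0.1123])+U*.0467
arm.move_pose(p,Rz(np.radians(47.5)+.45)); m=rep('b',5)
im=snap('wrist','w7.png')
cv2.imwrite('pics/w7c.png',cv2.resize(im[150:310,220:420,::-1],None,fx=4,fy=3.7,interpolation=cv2.INTER_CUBIC))
```

```text
b t 16.97 along -0.20521 z 0.1124 yaw 73.3 Fu -6.30 F [0.59 6.28 2.  ] T [ 1.121 -0.201 -0.099] op 0.0085
b t 17.30 along -0.20558 z 0.1124 yaw 73.3 Fu -5.74 F [0.29 5.74 2.01] T [ 1.077 -0.134 -0.09 ] op 0.0088
```

View pics/w7c.png

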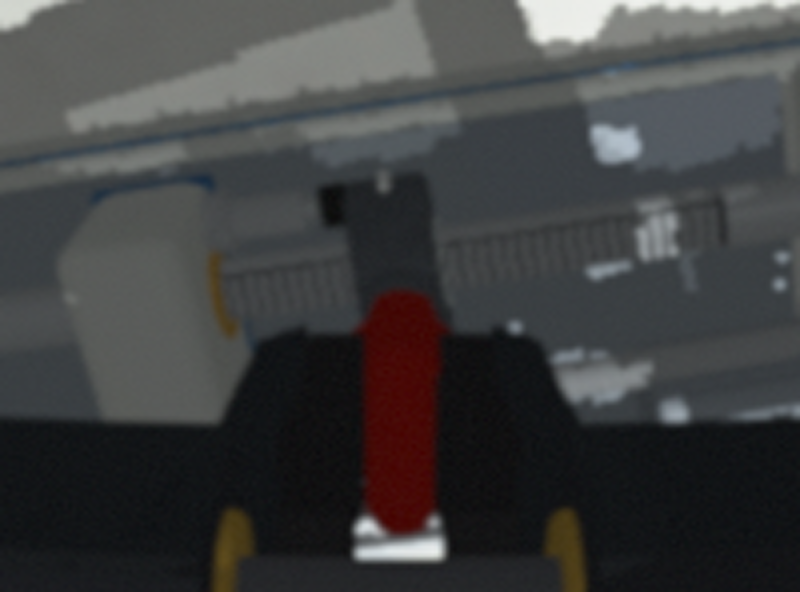

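Run:
```python
from h import *
p=np.array([0.6348,0.1862,0.1123])+U*.0467
for a in (.32,.2,.1,0):
    arm.move_pose(p,Rz(np.radians(47.5)+a)); m=rep(a,4)
    if not -8<m[:3]@U<-3.5: break
```

```text
0.32 t 17.67 along -0.20571 z 0.1123 yaw 65.8 Fu -6.60 F [0.51 6.58 0.66] T [ 1.168 -0.272 -0.056] op 0.0086
0.2 t 17.98 along -0.20585 z 0.1122 yaw 59.0 Fu -6.83 F [0.83 6.78 0.45] T [ 1.254 -0.348 -0.042] op 0.0088
0.1 t 18.30 along -0.20597 z 0.1121 yaw 53.2 Fu -8.00 F [ 1.57  7.88 -0.14] T [ 1.352 -0.452 -0.018] op 0.0082
0 t 18.62 along -0.20606 z 0.1120 yaw 47.5 Fu -8.60 F [ 2.07  8.43 -1.16] T [ 1.425 -0.55  -0.004] op 0.0084
```

Run:
```python
from h import *
p=np.array([0.6346,0.1862,0.1125])+U*.0462
arm.move_pose(p,Rz(np.radians(47.5))); rep('b',4)
for a in (-.1,-.2):
    arm.move_pose(p,Rz(np.radians(47.5)+a)); m=rep(a,4)
    if not -8.5<m[:3]@U<-2: break
im=snap('wrist','w8.png')
cv2.imwrite('pics/w8c.png',cv2.resize(im[150:310,220:420,::-1],None,fx=4,fy=3.7,interpolation=cv2.INTER_CUBIC))
```

```text
b t 18.93 along -0.20617 z 0.1121 yaw 47.5 Fu -6.90 F [ 2.75  6.65 -2.58] T [ 1.131 -0.677 -0.045] op 0.0087
-0.1 t 19.25 along -0.20625 z 0.1120 yaw 41.8 Fu -7.12 F [ 3.57  6.78 -3.06] T [ 1.222 -0.727  0.011] op 0.0088
-0.2 t 19.57 along -0.20638 z 0.1119 yaw 36.0 Fu -7.99 F [ 4.21  7.59 -3.99] T [ 1.294 -0.893  0.008] op 0.0087
```

View pics/w8c.png

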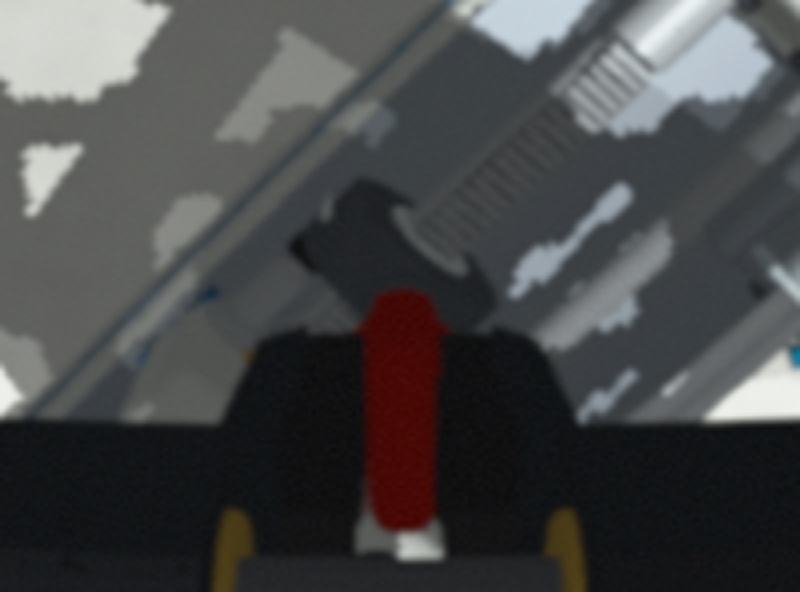

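Run:
```python
from h import *
p=np.array([0.6353,0.1862,0.1121])+U*.0456
arm.move_pose(p,Rz(np.radians(47.5)-.2)); rep('b',5)
for a in (-.28,-.36,-.42):
    arm.move_pose(p,Rz(np.radians(47.5)+a)); m=rep(a,4)
    if not -8.5<m[:3]@U<-1 or m[5]<-.2: break
```

```text
b t 19.95 along -0.20667 z 0.1118 yaw 36.0 Fu -5.92 F [0.85 5.87 0.08] T [ 0.985 -0.289 -0.019] op 0.0089
-0.28 t 20.27 along -0.20672 z 0.1118 yaw 31.5 Fu -6.50 F [ 1.08  6.42 -0.85] T [ 1.007 -0.378  0.023] op 0.0087
-0.36 t 20.58 along -0.20670 z 0.1118 yaw 26.9 Fu -6.05 F [ 1.33  5.94 -0.81] T [ 0.901 -0.344  0.538] op 0.0093
-0.42 t 20.90 along -0.20668 z 0.1118 yaw 23.5 Fu -5.68 F [ 1.24  5.58 -0.97] T [ 0.906 -0.334  0.733] op 0.0094
```

Run:
```python
from h import *
for d,a in ((.0450,-.36),(.0443,-.34),(.0437,-.34)):
    arm.move_pose(np.array([0.6354,0.1862,0.1120])+U*d,Rz(np.radians(47.5)+a)); m=rep(d,5)
im=snap('wrist','w9.png')
```

```text
0.045 t 21.23 along -0.20684 z 0.1118 yaw 26.8 Fu -4.90 F [ 0.4   4.88 -0.64] T [ 0.741 -0.208  0.537] op 0.0089
0.0443 t 21.57 along -0.20709 z 0.1118 yaw 28.0 Fu -2.18 F [-0.2   2.21 -1.58] T [ 0.367 -0.086  0.449] op 0.0087
0.0437 t 21.90 along -0.20745 z 0.1118 yaw 28.0 Fu 1.61 F [-1.22 -1.49 -2.47] T [-0.247  0.076  0.459] op 0.0088
```

Run:
```python
from h import *
arm.move_pose(np.array([0.6354,0.1862,0.1120])+U*.0440,Rz(np.radians(47.5)-.31)); rep('pre',5)
arm.grip(0.05); rep('open',4)
im=snap('wrist','w10.png')
cv2.imwrite('pics/w10c.png',cv2.resize(im[150:310,220:420,::-1],None,fx=4,fy=3.7,interpolation=cv2.INTER_CUBIC))
```

```text
pre t 22.28 along -0.20744 z 0.1118 yaw 29.7 Fu 1.47 F [-1.78 -1.29 -3.07] T [-0.274  0.099  0.301] op 0.0087
open t 23.10 along -0.20762 z 0.1120 yaw 29.7 Fu -0.45 F [0.38 0.42 0.18] T [-0.012 -0.134 -0.001] op 0.0498
```

View pics/w10c.png

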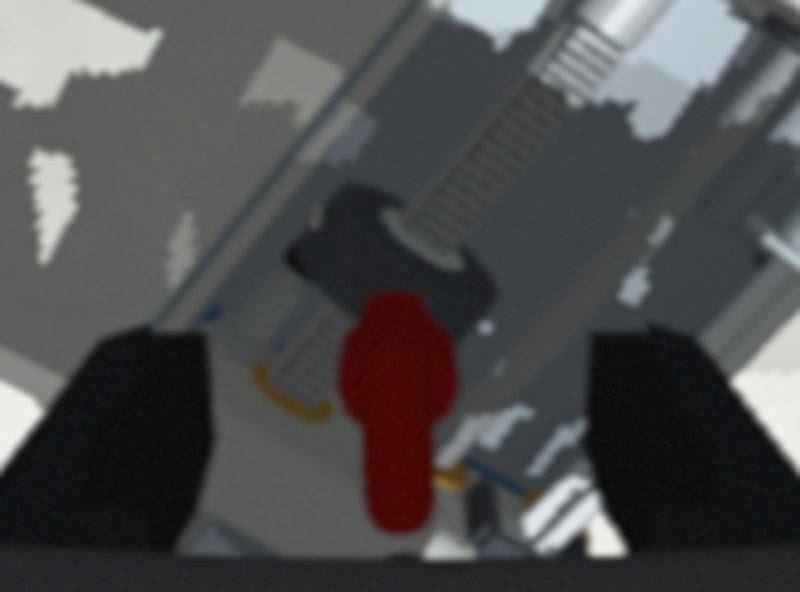

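Run:
```python
from h import *
arm.move_straight(np.array([0.6308,0.1424,0.15]),v=0.1)
arm.grip(0.085)
arm.move_pose(np.array([0.625,0.136,0.138]),Rz(np.radians(84)))
arm.sleep(.1)
c=P('wrist'); np.savez('w11.npz',K=c[0],R=c[1],t=c[2]); im=snap('wrist','w11.png')
cv2.imwrite('pics/w11c.png',cv2.resize(im[130:250,240:400,::-1],None,fx=5,fy=5,interpolation=cv2.INTER_CUBIC))
st()
```

```text
t 25.41 p [0.6251 0.136  0.1381] yaw 83.95 Fu 0.15 Fn -0.69 Fz -0.55 T [ 0.013 -0.126  0.038] op 0.0850
```

View pics/w11c.png

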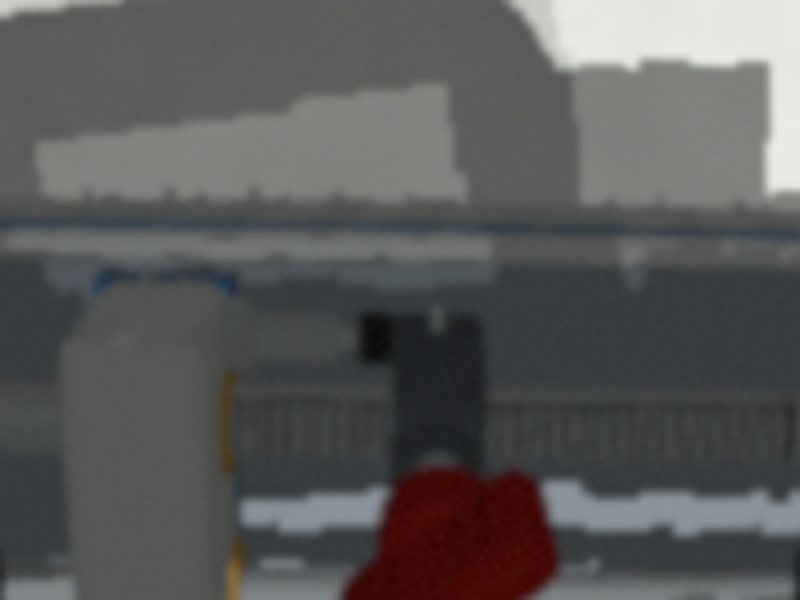

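Run:
```python
from h import *
out=[]
for f,(r,c0) in {'w3.png':(145,250),'w4.png':(160,280),'w5.png':(170,300),'w11.png':(180,290)}.items():
    im=cv2.imread('pics/'+f)[r:r+37,c0:c0+50]; im=cv2.convertScaleAbs(im,alpha=1.8,beta=10)
    out.append(cv2.resize(im,None,fx=8,fy=8,interpolation=cv2.INTER_CUBIC))
cv2.imwrite('pics/cmp.png',np.vstack([np.hstack(out[:2]),np.hstack(out[2:])]))
```

```text
(no output)
```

View pics/cmp.png

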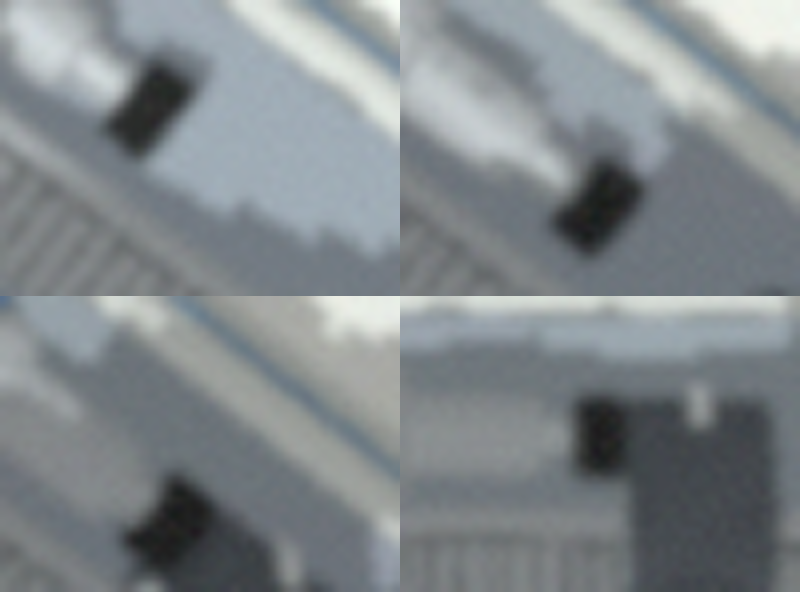

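Run:
```python
from h import *
out=[]
for f,(r,c0) in {'w3.png':(145,225),'w4.png':(145,262),'w5.png':(155,280),'w11.png':(175,280)}.items():
    im=cv2.imread('pics/'+f)[r:r+37,c0:c0+50]; im=cv2.convertScaleAbs(im,alpha=1.8,beta=10)
    out.append(cv2.resize(im,None,fx=8,fy=8,interpolation=cv2.INTER_CUBIC))
cv2.imwrite('pics/cmp2.png',np.vstack([np.hstack(out[:2]),np.hstack(out[2:])]))
```

```text
(no output)
```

View pics/cmp2.png

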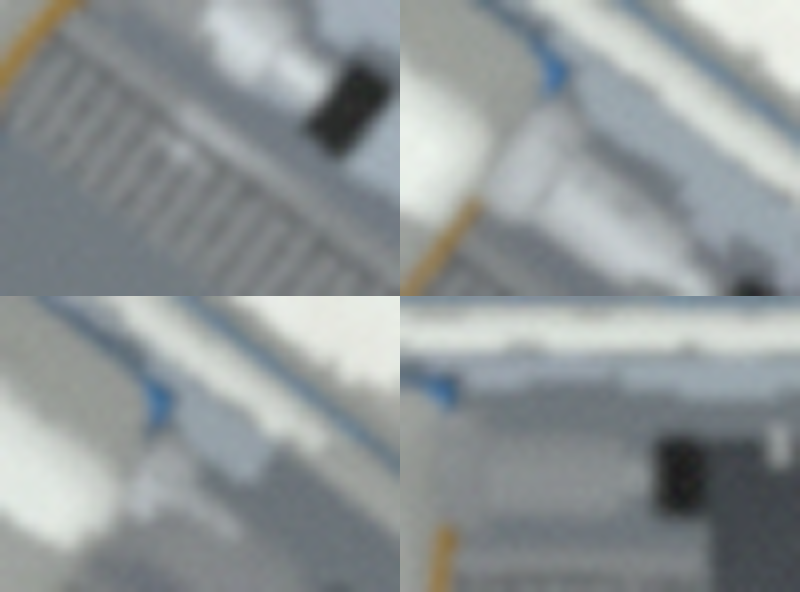

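Run:
```python
from h import *
d=np.load('w11.npz'); c11=(d['K'],d['R'],d['t']); T11=Rz(np.radians(83.95)); p11=np.array([.6251,.1360,.1381])
ct=T11.T@(-c11[1].T@c11[2]-p11); A=T11.T@c11[1].T
def cam(p,yaw):
    T=Rz(np.radians(yaw)); R=(T@A).T; o=np.array(p)+T@ct; return c11[0],R,-R@o
c3=cam((.6355,.1861,.1134),121.8); c4=cam((.6321,.1559,.1132),121.97)
e=np.array([.6270,.1379,.1131]); c5=cam((.63215-.0048+ .0,.1379,.1132),121.97)
px=lambda o,u,v:(o[1]+(u+.5)/8-.5,o[0]+(v+.5)/8-.5)
N3=px((145,250),(180-0),118) # tip mid w3 cmp: corners (200,75)?,(150,155)
N3=px((145,250),175,117)
N4=px((160,280),220,221)
B4=px((145,262),165,78); B11=px((175,280),55,94)
O4=px((145,262),78,207); O11=px((175,280),50,232)
N11=px((175,280),306,179)
n=tri([ray(c3,N3,1),ray(c4,N4,1)]); b=tri([ray(c4,B4,1),ray(c11,B11,1)]); o=tri([ray(c4,O4,1),ray(c11,O11,1)])
print('nose free tri',n,n@U,'blue tri',b,'orange tri',o)
for z in (.056,.06,.064):
    print(z,'w3',atz(c3,N3,z,1)@U,'w4',atz(c4,N4,z,1)@U,'w11',atz(c11,N11,z,1)@U)
for z in (.06,.07,.08): print(z,'blue w4',atz(c4,B4,z,1)@U,'w11',atz(c11,B11,z,1)@U,'orange',atz(c4,O4,z,1)@U,atz(c11,O11,z,1)@U)
```

```text
nose free tri [0.61662549 0.13755234 0.05762018] -0.20125373406538205 blue tri [0.60925048 0.11175278 0.04494351] orange tri [0.6199275  0.11111834 0.05702599]
0.056 w3 -0.2012404713616937 w4 -0.20147930821005727 w11 -0.2001384205652055
0.06 w3 -0.20129673595309389 w4 -0.20092754029435503 w11 -0.2001573601833899
0.064 w3 -0.20135300054449407 w4 -0.20037577237865276 w11 -0.20017629980157428
0.06 blue w4 -0.17460512690725136 w11 -0.1766131807941185 orange -0.17523801937771757 -0.17569221907619037
0.07 blue w4 -0.17455053668647041 w11 -0.177713558884283 orange -0.1751515751378462 -0.17683378779024556
0.08 blue w4 -0.17449594646568944 w11 -0.1788139369744475 orange -0.17506513089797485 -0.17797535650430077
```

Run:
```python
from h import *
T=Rz(np.radians(121.97)); p=np.array([.63036,.1393,.1131])
arm.move_straight(p+[0,0,.04],v=.1); arm.move_pose(p+[0,0,.04],T); r=arm.move_straight(p,v=.08,f_stop=6)
arm.sleep(.3); s=st(r); print(s['eef_pos']@U)
im=snap('wrist','w12.png'); a=cv2.imread('pics/w5.png')[140:232,260:360]; b=im[140:232,260:360,::-1]
v=[cv2.resize(cv2.convertScaleAbs(k,alpha=1.8,beta=10),None,fx=4,fy=4,interpolation=cv2.INTER_CUBIC) for k in (a,b)]
cv2.imwrite('pics/cmp3.png',np.hstack(v))
```

```text
False t 27.35 p [0.6305 0.1393 0.1135] yaw 121.97 Fu 0.28 Fn -0.59 Fz 0.36 T [ 0.105 -0.114 -0.008] op 0.0850
-0.2044453377535059
```

View pics/cmp3.png

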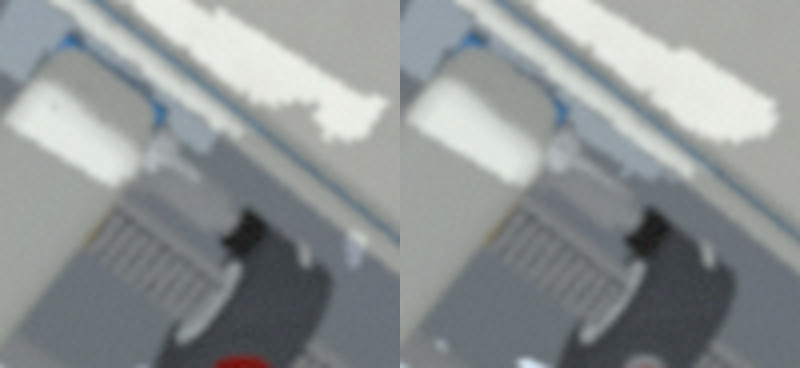

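Run:
```python
from h import *
a=cv2.cvtColor(cv2.imread('pics/w5.png'),cv2.COLOR_BGR2GRAY); b=cv2.cvtColor(cv2.imread('pics/w12.png'),cv2.COLOR_BGR2GRAY)
def sh(n,r,c,h,w):
    k=4
    A=cv2.resize(a[r:r+h,c:c+w],None,fx=k,fy=k,interpolation=cv2.INTER_CUBIC); B=cv2.resize(b[r-5:r+h+5,c-5:c+w+5],None,fx=k,fy=k,interpolation=cv2.INTER_CUBIC)
    R=cv2.matchTemplate(B,A,cv2.TM_CCOEFF_NORMED); _,m,_,l=cv2.minMaxLoc(R); print(n,'shift px',(l[0]/k-5,l[1]/k-5),'score',round(m,3))
sh('pusher',145,268,35,33); sh('nose',189,313,16,16); sh('bolt root+blue',160,290,25,20); sh('collar slot/edge',195,330,20,12); sh('collar bush',205,300,22,24); sh('rod grooves near pusher',193,286,12,18)
c=P('wrist'); X=np.array([.620,.140,.06]); print('px per mm U',proj(c,X+U*.001,1)-proj(c,X,1))
```

```text
pusher shift px (0.5, -0.25) score 0.992
nose shift px (0.75, -0.25) score 0.996
bolt root+blue shift px (0.5, -0.25) score 0.984
collar slot/edge shift px (0.75, 0.0) score 0.995
collar bush shift px (0.75, 0.0) score 0.987
rod grooves near pusher shift px (0.5, -0.5) score 0.935
px per mm U [-1.15251426 -0.85508137]
```

Run:
```python
from h import *
arm.move_straight(np.array([.6304,.1393,.2]),v=.1); arm.sleep(.3); st()
snap('top','top9.png'); im=cv2.imread('pics/top9.png'); 
workorder.finish_job(); print(telemetry.get_state()['t'])
cv2.imwrite('pics/top9c.png',cv2.resize(im[130:270,170:450],None,fx=2.8,fy=2.8))
```

```text
t 28.72 p [0.6303 0.1393 0.1997] yaw 121.97 Fu 0.94 Fn -0.10 Fz -0.36 T [ 0.102 -0.096  0.025] op 0.0852
the job is handed in; nothing more can be done
the job is handed in; nothing more can be done
```

The job is handed in, at about 29 s of the 51 s allowed. I have no verdict; the checks below are my own.

**What I did:**
- Gripped the wing and unscrewed it 1.3 rad.
- Slid the collar about 45 mm until it met the buffer, then on until the wrist force along the rod read about 6.6 N.
- Turned the screw back in, easing the push whenever the force climbed. The strongest reading was 8.9 N.
- Went about 0.3 rad past the starting position, where the wrist torque jumped from about 0.02 to 0.5–0.7 N m, so the screw was up against its stop.
- Unloaded the gripper, let go and rose clear.

**What the last checks showed:**
- **Collar:** it stayed against the buffer after release. Compared with a picture taken from the same pose while pressing, it sat only about 0.3 mm further back. That puts the buffer force at roughly 3.5–4.5 N.
- **Pusher block:** no visible movement against the rod in the same two pictures.
- **Robot:** after rising, the wrist force was within sensor noise.

**What disagreed or stayed unclear:**
- **Buffer compression:** absolute camera measurements gave anywhere from 1.1 to 2.4 mm, depending on which reference point I used, so it may be somewhat less than half-way. All the estimates are above the 1.5 N minimum.
- **Screw torque:** the readings during turning were muddied by side loads. I judged the screw home only by the clear jump at the stop.
- **Bystanders:** I did not look at the beaker, bottle, vial or dish at the end, because the last overhead picture was saved but its crop was not. The arm never worked near them.

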